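Unstack the check weights and load the balance

TASK

Get the balance ready for its daily check: take the stack of four steel disc weights apart, put the three smaller ones each down into the wooden block whose well is made for it, and set the largest one in the middle of the balance's pan under the clear hinged draught shield, leaving the shield fully shut. Keep every weight upright, and let go of everything at the end.

Things in the scene. Friction and masses are not known exactly. Their poses are not given: they have to be found in the camera images.
- weight_67: plain steel disc weight, 67 mm in diameter, 26 mm tall, about 0.7 kg (may be 15 % off), at the start the bottom of the stack; origin at the centre of its underside, z up along its axis. The four discs stand loosely one upon another with nothing joining them, each up to 3 mm off centre.
- weight_54: plain steel disc weight, 54 mm in diameter, 26 mm tall, about 0.45 kg (may be 15 % off), at the start second from the bottom of the stack; origin at the centre of its underside, z up along its axis. The four discs stand loosely one upon another with nothing joining them, each up to 3 mm off centre.
- weight_41: plain steel disc weight, 41 mm in diameter, 26 mm tall, about 0.27 kg (may be 15 % off), at the start third from the bottom of the stack; origin at the centre of its underside, z up along its axis. The four discs stand loosely one upon another with nothing joining them, each up to 3 mm off centre.
- weight_28: plain steel disc weight, 28 mm in diameter, 26 mm tall, about 0.125 kg (may be 15 % off), at the start the top of the stack; origin at the centre of its underside, z up along its axis. The four discs stand loosely one upon another with nothing joining them, each up to 3 mm off centre.
- block_54: fixed light wooden block 78 x 78 x 16 mm with one round well 66 mm in diameter and 6 mm deep in its top (floor of the well 10 mm above the bench), the home of the 54 mm weight; all three blocks are alike outside and told apart by the size of the well. Origin under the centre of the block and well, at bench level; z up.
- block_41: fixed light wooden block 78 x 78 x 16 mm with one round well 53 mm in diameter and 6 mm deep in its top (floor of the well 10 mm above the bench), the home of the 41 mm weight; all three blocks are alike outside and told apart by the size of the well. Origin under the centre of the block and well, at bench level; z up.
- block_28: fixed light wooden block 78 x 78 x 16 mm with one round well 40 mm in diameter and 6 mm deep in its top (floor of the well 10 mm above the bench), the home of the 28 mm weight; all three blocks are alike outside and told apart by the size of the well. Origin under the centre of the block and well, at bench level; z up.
- balance: fixed white balance. Origin at bench level under the middle of the pan; +x to its back (hinge side), z up. Base x -110 to 85, y -75 to 75 mm, top z 30 mm. Round steel pan 90 mm in diameter, top z 38 mm. A clear draught shield (upside-down box, 3 mm walls, open below) covers the pan; shut it spans x -55 to 70, y -62 to 62, z 37 to 98 mm.
- shield (a joint): hinge of the clear shield, rad: 0 = shut, grows as the front swings up and back, 1.75 = stop; starts at 0 to 0.15. Axis along the balance's y at x 70, z 36 mm in the balance frame. Friction hinge: stays where it is left, takes 1 to 3 N at the bar to move. From about 1.5 rad on, the pan is clear for a gripper from above.
- shield_handle (a point): middle of the shield's black round handle bar, 10 mm thick, 74 mm free length along the balance's y, on two lugs, 40 mm in front of the shield's front wall. Shut, it is at x -95, y 0, z 66 mm in the balance frame: 165 mm forward of and 30 mm above the hinge axis, about which it turns with the shield.
There are look-alikes about, which are no part of the job. Leave any pink or yellow look-alike of the weight_67 alone.

How it is judged:
At the end, for the whole second after the job is handed in: The 54, 41 and 28 mm weights lie flat on the well floors of their own blocks (within 9 mm of centre, 3 mm of height); the 67 mm weight stands on the pan within 12 mm of its centre; all upright within 0.06 rad and at rest; the shield is shut (below 0.06 rad) (horizontal distance between weight_54 and block_54 below 0.009 m and z of weight_54 in the frame of block_54 between 0.007 and 0.013 m and horizontal distance between weight_41 and block_41 below 0.009 m and z of weight_41 in the frame of block_41 between 0.007 and 0.013 m and horizontal distance between weight_28 and block_28 below 0.009 m and z of weight_28 in the frame of block_28 between 0.007 and 0.013 m and horizontal distance between weight_67 and balance below 0.012 m and z of weight_67 in the frame of balance between 0.035 and 0.041 m and angle between each of weight_67, weight_54, weight_41, weight_28's own z axis and vertical below 0.06 rad and linear speed of each of weight_67, weight_54, weight_41, weight_28 below 0.02 m/s and value of joint shield below 0.06 rad); the robot touches nothing.
It fails at once if the 67 mm weight is tipped over (more than 0.6 rad from upright) (angle between weight_67's own z axis and vertical above 0.6 rad).
It fails at once if the 54 mm weight is tipped over (more than 0.6 rad from upright) (angle between weight_54's own z axis and vertical above 0.6 rad).
It fails at once if the 41 mm weight is tipped over (more than 0.6 rad from upright) (angle between weight_41's own z axis and vertical above 0.6 rad).
It fails at once if the 28 mm weight is tipped over (more than 0.6 rad from upright) (angle between weight_28's own z axis and vertical above 0.6 rad).
It also fails if it takes over 122 s, if anything falls off the work surface, if the arm or the gripper's body presses on something with over 40 N, if the wrist force passes 120 N, or if a joint passes its speed limit or range.

ROBOT

A 6-joint arm with a two-finger parallel gripper is mounted at the origin on a cart in front of the work surface, level with it; the furniture and walls round the work are solid. World frame = base frame: x ahead of the robot, y to its left, z up, the work surface at z = 0. Lengths are in m, angles in rad, forces in N, time in s.
With the tool pointing down it reaches from about 0.275 to 0.825 m from the base axis. Payload 4.9 kg.
Tool frame: the origin (TCP) lies midway between the tips of the shut fingers; the grasp point (between the pads) lies 19 mm behind it (grip_point_offset is the distance from the TCP to the grasp point, in m); z points along the fingers, y is the line along which they close (so a half turn about z gives the same grasp; the last joint's range is limited). The gripper opens to 85 mm and grips with 20 to 120 N. Pads are 22 mm wide; open, the fingers measure 114 mm over their backs; the gripper's body (76 mm by 85 mm) begins 54 mm behind the grasp point. The pads swing forward as they close: fully open they stand 13 mm farther back than shut.
Start: joints at [1.07, 0.326, -0.193, 1.052, 0, 1.437], TCP at [0.197, 0.513, 0.231] pointing down, gripper open.
Joint ranges: [-2.65, 2.65], [-0.97, 1.79], [-1.3, 1.35], [-1.93, 2.1], [-1.47, 1.37], [-3.14, 3.14]. Speed limits (rad/s): [2.57, 2.57, 3.14, 3.14, 3.14, 3.14].

INTERFACE

Orientations are given as a rotation vector (axis times angle).
In Python, from cell import * gives the robot as it stands. Calls block until the motion is done:
- movep(position, orientation): joint-space move of the TCP to a pose.
- move_l(position, velocity=0.15, rot=None, until_force=None): straight line of the TCP; rot=None keeps the orientation; velocity is the mean speed in m/s. With until_force (N) it stops when the force on the tool has changed by that much, and returns True; else False.
- set_joints(angles): joint-space move.
- let_go() and grab(newtons=None): open the fingers fully, or close them until they stop; newtons is the grip in N (None keeps the last).
- sleep(seconds).
- ik(position, orientation): joint angles nearest the present ones, or None.
- get_state(): the state.
- grab_frame(name): name is "side" or "top"; returns a dict with "img" (480x640x3 uint8, red, green, blue), "fx", "fy", "cx", "cy" (pixels), "cam_to_world" (4x4, takes a point from camera to world coordinates). Camera axes: x right, y down, z forward; pixel columns grow to the right and rows downward; lengths in m; the calibration is good to about 2 mm. A picture is of the moment at which its call begins. There is no depth.
A pose or a line that the arm cannot do raises MotionError and nothing moves.
- sign_off(): hands the job in; it is judged then, once.
Trained networks look in the newest picture that a camera, given by its name, has taken for a name from the list of things; names that differ only in an ending like _2 or _b are one class to them, and where a whole thing is asked for, a point or a joint stands for the part that bears it (a point fixed in the world has none). Each returns a list of dicts, best first, with "score" (0 to 1); they miss things now and then, are a little off and sometimes report something else, mostly with a low value. They report only what shows in the picture. A call takes as long as a camera call. They do not tell look-alikes from the thing itself.
- spot_in(camera, name): "centre" ([column, row] in pixels, amid what is visible of it).
- silhouettes(camera, name): "mask" (480x640 bool, what is visible of it) and "centre" ([column, row] in pixels, amid what is visible of it).
- tip_of(camera, name): "centre" ([column, row] in pixels: a listed point, or the origin of a listed thing).
The state is a dict: "clock": time; "q": joint angles; "joint_velocities": joint speeds; "tau": joint torques, N m; "position": TCP position; "eef_rot": TCP orientation; "contact_force": force on the tool from outside, world axes, zero at the start; "wrist_torque": the same for the moment, N m; "finger_gap": opening from 0.0 (shut) to 1.0 (fully open); "grasp_force": force on a finger pad.
Only numpy, scipy, OpenCV 4.12 (cv2) and the standard library are available. Lean on these libraries where they do the work, as an engineer would, in place of code of your own. Each camera call takes 0.05 s, during which the arm holds its last target. There are 200 camera calls.

## Working session

There is one attempt and no reset: what is moved stays moved. The work goes in short steps, each a Python script; the robot and the scene stay as the last script left them, time stands still between calls to the robot, and variables do not carry over. Pictures are saved under pics/ and viewed, at most 14 in all, crops included, and the job is handed in when it is done.

```bash
ls; mkdir -p pics; python3 - <<'E'
from cell import *
import cv2,numpy as np
for c in ("top","side"):
    f=grab_frame(c); cv2.imwrite(f"pics/{c}0.png",f["img"][:,:,::-1])
    print(c,f["fx"],f["fy"],f["cx"],f["cy"],np.round(f["cam_to_world"],4).tolist())
    for n in ["weight_67","weight_54","weight_41","weight_28","block_54","block_41","block_28","balance","shield_handle"]:
        print(n,[(np.round(d["centre"]).tolist(),round(d["score"],2)) for d in tip_of(c,n)][:5])
s=get_state();print(s["clock"],s["eef_rot"],s["position"],s["contact_force"])
E
```

```text
pics
top 606.4929444811748 606.4929444811748 329.9645040372853 244.113340874464 [[0.0261, -0.9941, 0.1056, 0.4205], [-0.9994, -0.0237, 0.0237, 0.0115], [-0.0211, -0.1061, -0.9941, 1.3546], [0.0, 0.0, 0.0, 1.0]]
weight_67 [([311.0, 286.0], 0.92), ([264.0, 179.0], 0.7), ([374.0, 303.0], 0.68), ([373.0, 301.0], 0.62), ([369.0, 302.0], 0.58)]
weight_54 [([311.0, 286.0], 0.92), ([264.0, 179.0], 0.7), ([374.0, 303.0], 0.68), ([373.0, 301.0], 0.62), ([369.0, 302.0], 0.58)]
weight_41 [([311.0, 286.0], 0.92), ([264.0, 179.0], 0.7), ([374.0, 303.0], 0.68), ([373.0, 301.0], 0.62), ([369.0, 302.0], 0.58)]
weight_28 [([311.0, 286.0], 0.92), ([264.0, 179.0], 0.7), ([374.0, 303.0], 0.68), ([373.0, 301.0], 0.62), ([369.0, 302.0], 0.58)]
block_54 [([408.0, 227.0], 0.67), ([339.0, 219.0], 0.65), ([455.0, 305.0], 0.61)]
block_41 [([408.0, 227.0], 0.67), ([339.0, 219.0], 0.65), ([455.0, 305.0], 0.61)]
block_28 [([408.0, 227.0], 0.67), ([339.0, 219.0], 0.65), ([455.0, 305.0], 0.61)]
balance [([229.0, 264.0], 0.57)]
shield_handle [([240.0, 303.0], 0.7)]
side 536.4747144300634 536.4747144300634 324.4646790
[... 483 characters left out ...]
 275.0], 0.63), ([290.0, 300.0], 0.6), ([289.0, 287.0], 0.59)]
weight_28 [([282.0, 262.0], 0.82), ([287.0, 261.0], 0.75), ([290.0, 275.0], 0.63), ([290.0, 300.0], 0.6), ([289.0, 287.0], 0.59)]
block_54 [([327.0, 353.0], 0.83), ([360.0, 262.0], 0.7), ([386.0, 296.0], 0.7), ([245.0, 208.0], 0.62)]
block_41 [([327.0, 353.0], 0.83), ([360.0, 262.0], 0.7), ([386.0, 296.0], 0.7), ([245.0, 208.0], 0.62)]
block_28 [([327.0, 353.0], 0.83), ([360.0, 262.0], 0.7), ([386.0, 296.0], 0.7), ([245.0, 208.0], 0.62)]
balance [([273.0, 226.0], 0.85)]
shield_handle [([244.0, 207.0], 0.66)]
1.0 [5.72903794e-01 3.08889461e+00 3.99564595e-05] [0.1972382  0.51343982 0.23129959] [-0.5595802  -0.44875431  0.00084103]
```

View pics/top0.png

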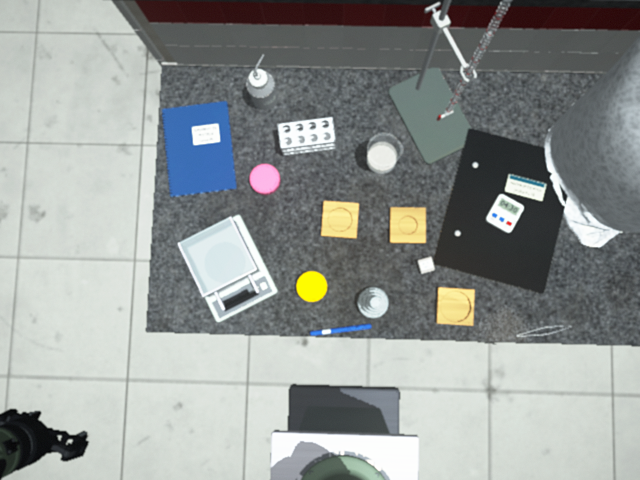

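View pics/side0.png

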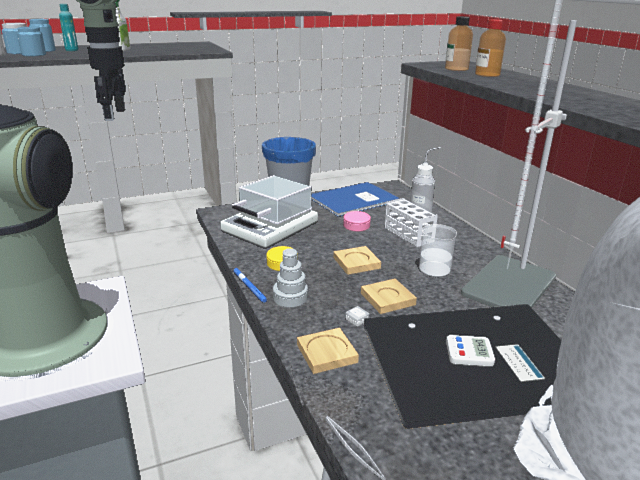

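```bash
python3 - <<'E'
import cv2
a=cv2.imread("pics/top0.png")[140:340,190:510]
cv2.imwrite("pics/topcrop.png",cv2.resize(a,None,fx=2.5,fy=2.5,interpolation=cv2.INTER_CUBIC))
E
```

```text
(no output)
```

View pics/topcrop.png

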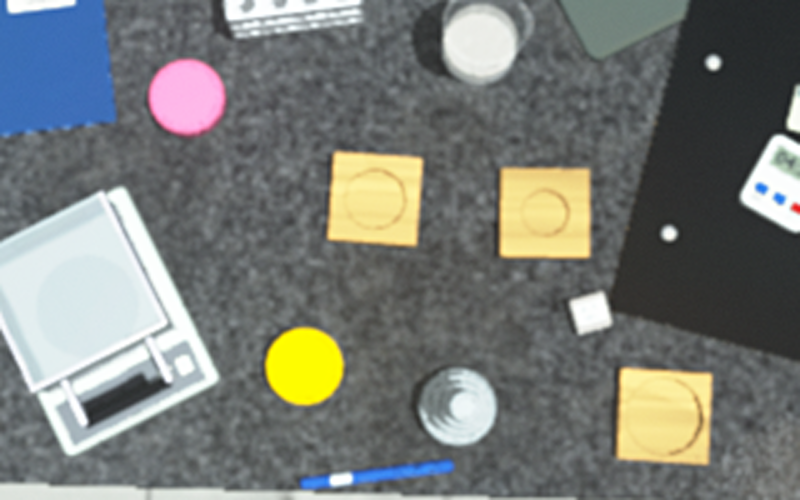

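The top view shows three candidate discs: yellow at (311,286), pink at (264,179), and the steel stack at (373,302). The stack is the steel one, as its stepped circles in the crop confirm, so the other two are look-alikes. By well size, block_41 is at (340,219), block_28 at (408,225) and block_54 at (456,306). The balance is at about (229,264), with its shield handle at (240,300).

```bash
cat > h.py <<'E'
from cell import *
import numpy as np, cv2
from scipy.spatial.transform import Rotation as R
def bp(f,uv,z):
    T=np.array(f["cam_to_world"]);d=T[:3,:3]@[(uv[0]-f["cx"])/f["fx"],(uv[1]-f["cy"])/f["fy"],1]
    return T[:3,3]+d*(z-T[2,3])/d[2]
def pj(f,P):
    T=np.array(f["cam_to_world"]);c=(np.atleast_2d(P)-T[:3,3])@T[:3,:3]
    return c[:,:2]/c[:,2:]*f["fx"]+[f["cx"],f["cy"]]
E
python3 - <<'E'
from h import *
for c in ("top","side"):
    f=grab_frame(c)
    for n,z in [("weight_67",.05),("block_54",.008),("shield_handle",.066),("balance",.015)]:
        for d in silhouettes(c,n):
            m=d["mask"]; v,u=np.nonzero(m)
            if len(u)<20: continue
            ce=(u.mean(),v.mean())
            print(c,n,round(d["score"],2),len(u),np.round(ce,1),(u.min(),v.min(),u.max(),v.max()),np.round(bp(f,ce,z)[:2],4))
    for n in ("shield_handle","balance"):
        for d in tip_of(c,n): print(c,n,"tip",d["score"],np.round(d["centre"],1),np.round(bp(f,d["centre"],.066 if n!="balance" else 0)[:2],4))
    g=cv2.cvtColor(f["img"],cv2.COLOR_RGB2GRAY)
    if c=="top":
        k=4; a=cv2.resize(g[275:330,345:400],None,fx=k,fy=k,interpolation=cv2.INTER_CUBIC)
        for r in (28,41,54,67):
            rp=r/2*.46*k
            h=cv2.HoughCircles(a,cv2.HOUGH_GRADIENT,1,4,param1=60,param2=10,minRadius=int(rp*.95),maxRadius=int(rp*1.15)+1)
            print(r,None if h is None else np.round(np.c_[(h[0,:4,:2]+.5)/k-.5+[345,275],h[0,:4,2]/k],1).tolist())
        hs=cv2.cvtColor(f["img"],cv2.COLOR_RGB2HSV)
        w=cv2.inRange(hs,(10,60,120),(24,200,255))
        for q in cv2.findContours(w,cv2.RETR_EXTERNAL,cv2.CHAIN_APPROX_NONE)[0]:
            if cv2.contourArea(q)>600: r=cv2.minAreaRect(q);print("wood",np.round(r[0],1),np.round(r[1],1),r[2],np.round(bp(f,r[0],.01),4))
E
```

```text
top weight_67 0.81 285 [370.2 305.6] (np.int64(357), np.int64(288), np.int64(388), np.int64(318)) [ 0.429  -0.0468]
top weight_67 0.66 1246 [339.  219.8] (np.int64(321), np.int64(201), np.int64(357), np.int64(238)) [0.6126 0.0243]
top weight_67 0.56 772 [264.1 179.6] (np.int64(249), np.int64(164), np.int64(279), np.int64(195)) [0.6979 0.1907]
top weight_67 0.55 783 [310.6 286.3] (np.int64(295), np.int64(271), np.int64(327), np.int64(301)) [0.467  0.0818]
top weight_67 0.53 154 [375.5 303. ] (np.int64(369), np.int64(297), np.int64(382), np.int64(309)) [ 0.4348 -0.058 ]
top weight_67 0.51 189 [374.1 301.4] (np.int64(365), np.int64(292), np.int64(384), np.int64(311)) [ 0.438  -0.0549]
top weight_67 0.46 74 [365.6 299. ] (np.int64(362), np.int64(291), np.int64(375), np.int64(311)) [ 0.4428 -0.0367]
top block_54 0.93 1350 [454.4 306.2] (np.int64(436), np.int64(288), np.int64(474), np.int64(325)) [ 0.4327 -0.2337]
top block_54 0.9 1240 [406.9 225.4] (np.int64(389), np.int64(208), np.int64(424), np.int64(243)) [ 0.6096 -0.1271]
top block_54 0.66 1215 [339.3 219.9] (np.int64(321), np.int64(2
[... 1583 characters left out ...]
297), np.int64(328), np.int64(358), np.int64(373)) [ 0.4324 -0.2367]
side block_54 0.84 940 [356.2 259.4] (np.int64(334), np.int64(246), np.int64(379), np.int64(273)) [0.6182 0.0229]
side shield_handle 0.73 294 [290.7 271.7] (np.int64(280), np.int64(263), np.int64(301), np.int64(280)) [ 0.433  -0.0676]
side shield_handle 0.7 2725 [274.1 198.9] (np.int64(232), np.int64(175), np.int64(312), np.int64(224)) [0.5204 0.2801]
side balance 0.84 4439 [270.5 210.3] (np.int64(221), np.int64(176), np.int64(317), np.int64(246)) [0.5259 0.3285]
side shield_handle tip 0.97 [246.2 208. ] [0.4411 0.2507]
side balance tip 0.92 [272.6 224.9] [0.5123 0.273 ]
side balance tip 0.39 [290.3 285. ] [ 0.4529 -0.0103]
```

```bash
python3 - <<'E'
import cv2
t=cv2.imread("pics/top0.png");s=cv2.imread("pics/side0.png")
a=cv2.resize(t[205:330,170:290],(0,0),fx=4.7,fy=4.7,interpolation=cv2.INTER_CUBIC)[:590,:400*2]
cv2.imwrite("pics/balt.png",a)
cv2.imwrite("pics/bals.png",cv2.resize(s[160:320,195:340],(0,0),fx=3.7,fy=3.7,interpolation=cv2.INTER_CUBIC))
E
```

```text
(no output)
```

View pics/balt.png

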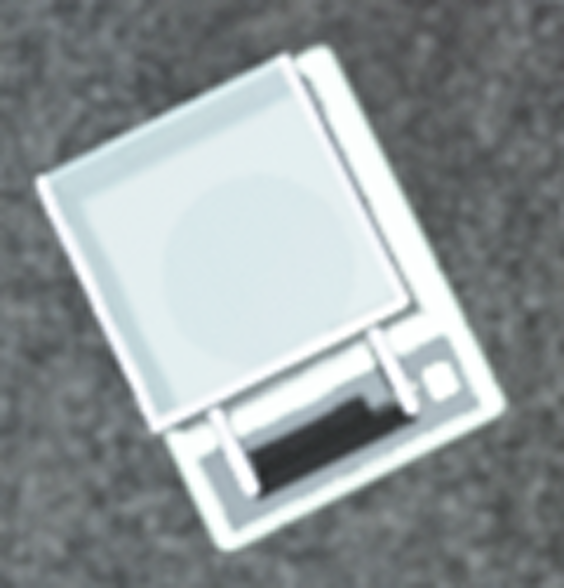

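View pics/bals.png

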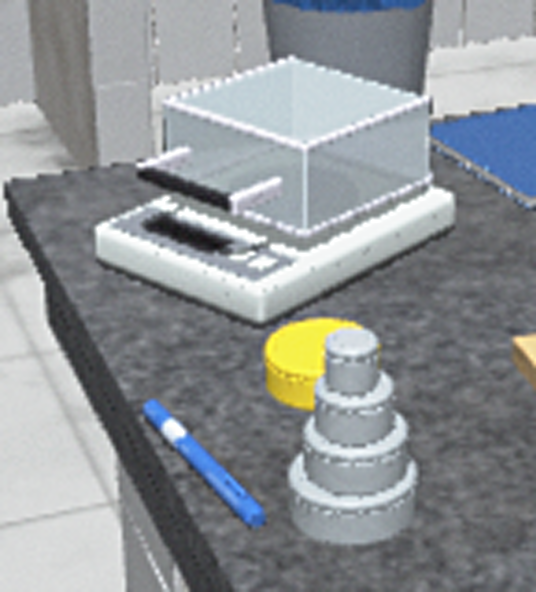

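The balance crops show the pan centre, base corners, shield corners and bar ends clearly. I'll fit the balance pose and shield angle to these points, and place the discs from both views.

```bash
python3 - <<'E'
from h import *
from scipy.optimize import least_squares
F={c:grab_frame(c) for c in("top","side")}
T=lambda x,y:(np.array([x,y])+.5)/4.7-.5+[170,205]
S=lambda x,y:(np.array([x,y])+.5)/3.7-.5+[195,160]
b=[("top",(-110,75,30),T(225,548)),("top",(-110,-75,30),T(503,405)),("top",(85,-75,30),T(328,46)),("top",(0,0,38),T(260,270))]
s=[("top",(70,62,98),T(40,180)),("top",(70,-62,98),T(290,57)),("top",(-55,-62,98),T(410,303)),("top",(-55,62,98),T(158,430)),
("top",(-95,37,66),T(252,484)),("top",(-95,-37,66),T(408,404)),
("side",(-55,62,98),S(165,98)),("side",(70,62,98),S(293,57)),("side",(70,-62,98),S(430,97)),("side",(-55,-62,98),S(305,147)),
("side",(-95,37,66),S(140,172)),("side",(-95,-37,66),S(238,203)),("side",(-55,-62,37),S(305,230))]
def pt(p,P,sh):
    P=np.array(P)/1000
    if sh:
        a,h=P[0]-.07,P[2]-.036;t=p[3]
        P=np.array([.07+a*np.cos(t)+h*np.sin(t),P[1],.036-a*np.sin(t)+h*np.cos(t)])
    c,q=np.cos(p[2]),np.sin(p[2])
    return [p[0]+c*P[0]-q*P[1],p[1]+q*P[0]+c*P[1],P[2]]
def res(p): return np.concatenate([pj(F[c],pt(p,P,i))[0]-uv for i,l in ((0,b),(1,s)) for c,P,uv in l])
r=least_squares(res,[.51,.27,.45,.05],loss="soft_l1")
print(np.round(r.x,4));print(np.round(res(r.x).reshape(-1,2),1).tolist())
for n,z,tu,su in [(67,.026,(372.9,301.7),290.0),(54,.052,(373.4,302),291.4),(41,.078,(374.1,301.7),290.5),(28,.104,(375.1,302.1),290)]:
    p=bp(F["top"],tu,z); print(n,np.round(p,4),"side u err",np.round(pj(F["side"],p-[0,0,.013])[0][0]-su,1))
E
```

```text
[0.5154 0.2718 0.4966 0.0341]
[[-0.9, 1.7], [1.6, 0.7], [-0.3, -1.5], [-0.2, -0.0], [-0.4, -0.2], [-0.6, -0.7], [-0.2, -0.3], [-0.3, -0.1], [2.1, 0.7], [0.2, 1.8], [-0.4, 0.3], [0.4, -0.4], [1.0, 0.0], [0.2, -0.2], [1.9, -0.1], [-1.8, -0.2], [0.2, 2.0]]
67 [ 0.4377 -0.0536  0.026 ] side u err 0.7
54 [ 0.4368 -0.0534  0.052 ] side u err -1.3
41 [ 0.4371 -0.0536  0.078 ] side u err -0.3
28 [ 0.436  -0.0543  0.104 ] side u err -0.4
```

```bash
cat >> h.py <<'E'
D=np.array([0,np.pi,0])
W={28:(.4365,-.054),41:(.437,-.0535),54:(.437,-.0534),67:(.4377,-.0536)}
B={28:(.610,-.129),41:(.619,.0233),54:(.4328,-.2355)}
def clk(*a): s=get_state();print(*a,"t",round(s["clock"],1),"gap",round(s["finger_gap"],3),"F",np.round(s["contact_force"],1),"p",np.round(s["position"],4))
def pick(n,zb,h,N):
    x,y=W[n]; movep([x,y,zb+.08],D); move_l([x,y,zb+h],.12); clk("at"); grab(N); clk("grab")
    move_l([x,y,zb+h+.012],.06); move_l([x,y,max(zb+h+.04,.15)],.3); clk("up")
def place(n,h):
    x,y=B[n]; movep([x,y,.12],D); move_l([x,y,.010+h+.006],.15); c=move_l([x,y,.010+h-.001],.03,until_force=4); clk("down",c); let_go(); move_l([x,y,.12],.3); clk("done")
E
python3 - <<'E'
from h import *
pick(28,.078,.008,40); place(28,.008)
f=grab_frame("side"); cv2.imwrite("pics/s1.png",cv2.resize(f["img"][220:340,260:440,::-1],None,fx=4,fy=4))
E
```

```text
at t 4.8 gap 1.002 F [-0.4 -0.6  0.3] p [ 0.4369 -0.0539  0.0864]
grab t 5.3 gap 0.307 F [-1.9  0.2  6.1] p [ 0.4369 -0.0543  0.0866]
up t 6.0 gap 0.316 F [ 1.3 -0.  -1.2] p [ 0.4376 -0.0543  0.151 ]
down True t 7.9 gap 0.312 F [-1.   0.   4.3] p [ 0.6114 -0.1294  0.0186]
done t 9.0 gap 1.001 F [-0.4 -0.1 -0.3] p [ 0.6108 -0.1293  0.1214]
```

View pics/s1.png

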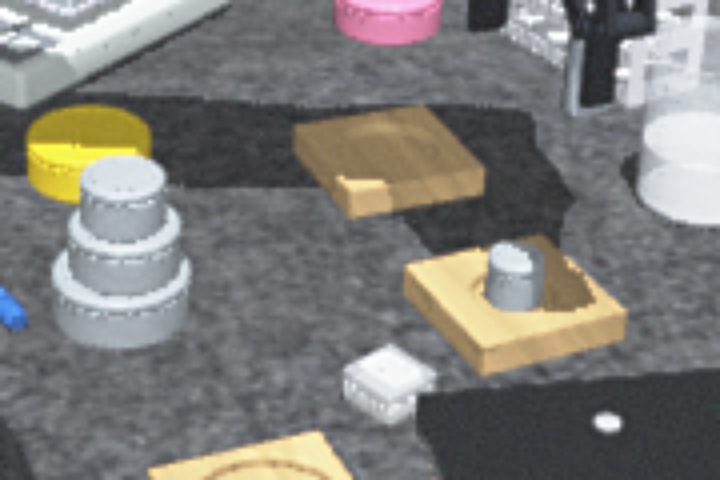

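The 28 mm weight is in its block's well, but it sits toward the left edge in the crop (base at about (515,300)). I'll measure that offset.

```bash
python3 - <<'E'
from h import *
movep([.437,-.0535,.2],D); clk()
f=grab_frame("side"); print(np.round(pj(f,[[.610,-.129,.01],[.610,-.129,.036]]),1).tolist())
for d in tip_of("side","weight_28"): print("tip",d["score"],np.round(d["centre"],1),np.round(bp(f,d["centre"],.01),4))
for d in tip_of("side","block_28"): print("blk",d["score"],np.round(d["centre"],1),np.round(bp(f,d["centre"],0),4))
for d in silhouettes("side","weight_28"):
    v,u=np.nonzero(d["mask"]); print("m",d["score"],len(u),u.mean(),v.mean(),(u.min(),v.min(),u.max(),v.max()),np.round(bp(f,(u.mean(),v.mean()),.023),4))
a=cv2.resize(f["img"][260:330,350:440,::-1],None,fx=6,fy=6,interpolation=cv2.INTER_CUBIC)
f=grab_frame("top"); b=cv2.resize(f["img"][200:250,380:440,::-1],None,fx=7,fy=7,interpolation=cv2.INTER_CUBIC)
o=np.zeros((420,960,3),np.uint8); o[:,:540]=a[:420]; o[:350,540:]=b; cv2.imwrite("pics/s2.png",o[:,160:])
print(np.round(pj(f,[[.610,-.129,.01],[.610,-.129,.036]]),1).tolist())
E
```

```text
t 9.9 gap 0.999 F [ 0.  -0.4  0.3] p [ 0.438  -0.0539  0.1996]
[[388.0, 294.3], [388.9, 282.8]]
tip 0.85 [290.5 300.3] [ 0.4283 -0.0773  0.01  ]
tip 0.85 [358.  226.3] [0.6968 0.1682 0.01  ]
tip 0.84 [287.4 275.3] [0.4551 0.012  0.01  ]
tip 0.79 [290.8 288. ] [ 0.4443 -0.0365  0.01  ]
tip 0.58 [284.5 264.4] [0.4652 0.0568 0.01  ]
tip 0.53 [388.1 292.7] [ 0.6132 -0.124   0.01  ]
tip 0.37 [248.9 212. ] [0.4745 0.3491 0.01  ]
blk 0.85 [327.3 354.2] [ 0.4329 -0.2377  0.    ]
blk 0.85 [357.5 265.4] [0.6155 0.0105 0.    ]
blk 0.81 [386.  298.3] [ 0.6078 -0.1267  0.    ]
m 0.95 500 356.784 220.924 (np.int64(343), np.int64(211), np.int64(370), np.int64(232)) [0.6949 0.1724 0.023 ]
m 0.87 420 290.6309523809524 268.98809523809524 (np.int64(280), np.int64(258), np.int64(301), np.int64(280)) [0.4624 0.0124 0.023 ]
m 0.68 411 289.625304136253 297.7712895377129 (np.int64(274), np.int64(285), np.int64(307), np.int64(305)) [ 0.4229 -0.0874  0.023 ]
m 0.67 208 388.3942307692308 288.09615384615387 (np.int64(382), np.int64(280), np.int64(395), np.int64(296)) [ 0.6108 -0.1274  0.023 ]
m 0.65 484 279.7107438016529 255.9214876033058 (np.int64(267), np.int64(246), np.int64(297), np.int64(270)) [0.4606 0.0735 0.023 ]
m 0.62 425 290.15529411764703 284.06117647058824 (np.int64(276), np.int64(273), np.int64(304), np.int64(293)) [ 0.4409 -0.0422  0.023 ]
[[407.8, 225.1], [409.1, 223.5]]
```

View pics/s2.png

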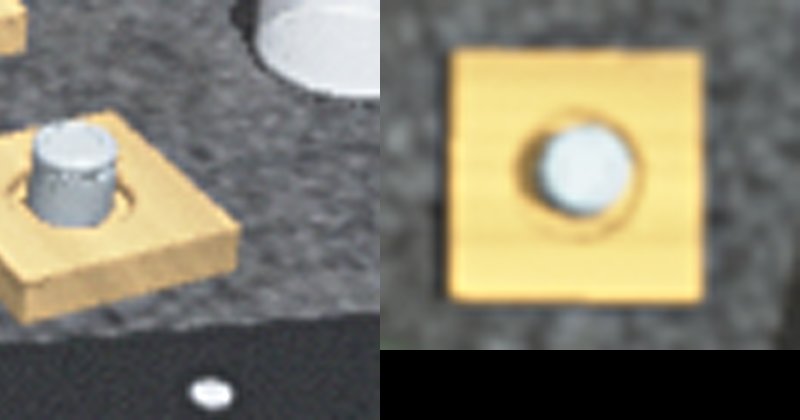

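The top crop shows the 28 mm weight near the centre of its well once parallax is allowed for, about 1 mm off. The earlier view was misleading because of shadow. Next are the 41 and 54.

```bash
python3 - <<'E'
from h import *
pick(41,.052,.008,50); place(41,.008)
pick(54,.026,.005,60); place(54,.006)
movep([.40,.05,.3],D)
f=grab_frame("top"); cv2.imwrite("pics/t3.png",cv2.resize(f["img"][190:330,310:490,::-1],None,fx=4,fy=4,interpolation=cv2.INTER_CUBIC))
for n,z in ((41,.01),(54,.01)):
  p=np.array([*B[n],0]); print((pj(f,[p+[0,0,.01],p+[0,0,.016],p+[0,0,.036]])-[310,190])*4)
print((pj(f,[[*W[67],.026]])-[310,190])*4); clk()
E
```

```text
at t 11.2 gap 1.002 F [-0.3 -0.6 -0.5] p [ 0.4381 -0.0538  0.061 ]
grab t 11.7 gap 0.457 F [-1.1 -1.1  7.8] p [ 0.4375 -0.054   0.0609]
up t 12.5 gap 0.46 F [-0.5  0.1 -2.9] p [ 0.4377 -0.0537  0.1507]
down True t 14.4 gap 0.458 F [0.1 0.  4.2] p [0.6206 0.0231 0.0189]
done t 15.4 gap 0.997 F [-1.3  0.  -1. ] p [0.6198 0.0233 0.1213]
at t 17.0 gap 1.002 F [ 1.   0.3 -0.5] p [ 0.4378 -0.0534  0.0312]
grab t 17.4 gap 0.608 F [-1.7 -1.5  8.2] p [ 0.4378 -0.0541  0.0322]
up t 18.3 gap 0.61 F [ 0.3  0.6 -5. ] p [ 0.4369 -0.0534  0.1498]
down True t 20.1 gap 0.612 F [-0.2  0.9  4.4] p [ 0.434  -0.2362  0.0163]
done t 21.1 gap 0.993 F [-1.2  0.7 -1.5] p [ 0.4334 -0.2359  0.121 ]
[[118.68080475 118.37083801]
 [118.62483355 116.7952869 ]
 [118.43464264 111.44154241]]
[[581.647614   464.72719182]
 [583.67292473 464.6788518 ]
 [590.55754664 464.51452996]]
[[251.60679178 446.83045104]]
t 22.4 gap 1.002 F [0.4 0.8 0.3] p [0.4    0.0493 0.299 ]
```

View pics/t3.png

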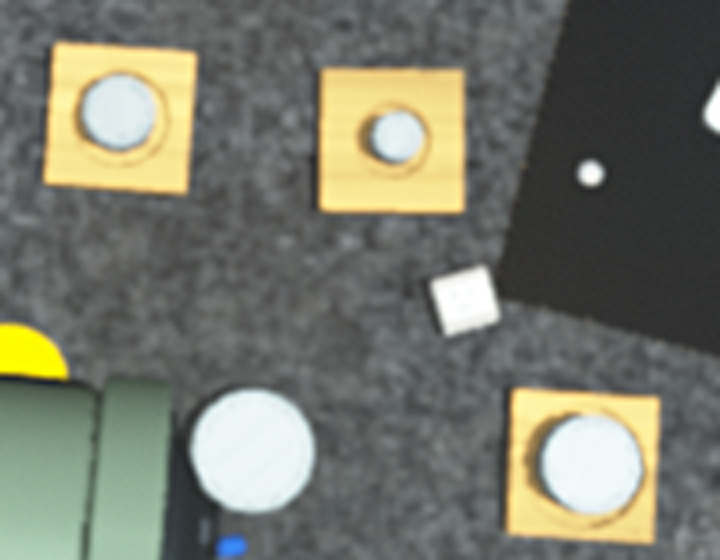

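All three small weights sit centred in their wells: the disc tops at (119,111), (398,136) and (592,463) match the predictions. Next I'll open the shield by pushing the bar up from beneath with shut fingers.

```bash
cat >> h.py <<'E'
BX,BY,PSI=.5154,.2718,.4966
cb,sb=np.cos(PSI),np.sin(PSI)
def w(x,y,z): return np.array([BX+cb*x-sb*y,BY+sb*x+cb*y,z])
def bar(th): return np.array([.07-.165*np.cos(th)+.03*np.sin(th), .036+.165*np.sin(th)+.03*np.cos(th)])
def rot(t,turn=False):
    z=np.array([cb*np.cos(t),sb*np.cos(t),-np.sin(t)]); y=np.array([-sb,cb,0]); x=np.cross(y,z)
    if turn: x,y=y,-x
    return R.from_matrix(np.c_[x,y,z]).as_rotvec()
def tool(b,t,e,off):  # TCP: e beyond point b along fingers, off along upper normal
    p=b+e*np.array([np.cos(t),-np.sin(t)])+off*np.array([np.sin(t),np.cos(t)]); return w(p[0],0,p[1])
E
cat > op.py <<'E'
from h import *
import sys
t0=np.radians(40); path=[(tool(bar(.034),t0,-.07,-.021),rot(t0)),(tool(bar(.034),t0,.013,-.021),rot(t0))]
for th in np.linspace(.05,1.63,9):
    t=np.radians(40+50*min(1,th/1.5)); path.append((tool(bar(th),t,.014,-.016),rot(t)))
if len(sys.argv)<2:
    for p,r in path:
        q=ik(p,r); print(np.round(p,3), None if q is None else np.round(q,2))
else:
    grab(20); movep(*path[0]); clk("pre"); move_l(path[1][0],.15,until_force=10); clk("under")
    for p,r in path[2:]: move_l(p,.15,rot=r); clk()
    f=grab_frame("side"); cv2.imwrite("pics/s4.png",cv2.resize(f["img"][60:320,180:440,::-1],None,fx=2.2,fy=2.2))
E
python3 op.py
```

```text
[0.374 0.195 0.1  ] None
[0.43  0.225 0.047] None
[0.433 0.227 0.053] None
[0.44  0.231 0.084] [ 0.22  0.27 -1.3  -0.71  0.18 -0.21]
[0.453 0.238 0.113] [ 0.26  0.13 -1.11 -0.27  0.14 -0.2 ]
[0.47  0.247 0.139] [ 0.29  0.11 -0.91  0.06  0.1  -0.18]
[0.491 0.259 0.16 ] [ 0.31  0.16 -0.71  0.32  0.07 -0.17]
[0.516 0.272 0.176] [ 0.34  0.25 -0.5   0.56  0.04 -0.15]
[0.542 0.286 0.185] [ 0.35  0.36 -0.28  0.78  0.02 -0.14]
[0.569 0.301 0.189] [ 0.37  0.5  -0.04  0.99  0.   -0.13]
[0.598 0.316 0.185] [ 0.38  0.59  0.11  1.09  0.   -0.12]
```

```bash
sed -i 's/t0=np.radians(40)/t0=np.radians(60)/; s/40+50\*min(1,th\/1.5)/60+30*min(1,th\/1.5)/; s/t0,.013,-.021/t0,.017,-.021/; s/,t,.014,/,t,.018,/; s/,-.07,-.021/,-.05,-.021/' op.py; python3 op.py
```

```text
[0.395 0.206 0.104] [ 0.22  0.04 -1.17 -0.14  0.14 -0.24]
[0.424 0.222 0.046] [ 0.25  0.27 -1.16 -0.38  0.12 -0.21]
[0.429 0.225 0.051] [ 0.26  0.26 -1.13 -0.31  0.12 -0.21]
[0.437 0.229 0.082] [ 0.28  0.19 -1.   -0.04  0.09 -0.2 ]
[0.45  0.236 0.112] [ 0.29  0.17 -0.86  0.18  0.07 -0.19]
[0.468 0.246 0.137] [ 0.31  0.19 -0.71  0.38  0.05 -0.18]
[0.49  0.258 0.158] [ 0.33  0.24 -0.55  0.55  0.04 -0.16]
[0.515 0.271 0.173] [ 0.35  0.31 -0.38  0.71  0.02 -0.15]
[0.541 0.286 0.182] [ 0.36  0.41 -0.21  0.86  0.01 -0.14]
[0.569 0.301 0.185] [ 0.37  0.51 -0.02  1.01  0.   -0.13]
[0.598 0.316 0.181] [ 0.38  0.6   0.11  1.08  0.   -0.12]
```

```bash
python3 op.py go
```

```text
pre t 24.4 gap 0.001 F [ 1.1  0.1 -0.5] p [0.3961 0.2066 0.1051]
under t 24.9 gap 0.001 F [-0.3  0.4  0.2] p [0.4245 0.2223 0.0464]
t 25.2 gap -0.001 F [-3.8 -2.1 -2.1] p [0.4266 0.224  0.0506]
t 25.6 gap -0.001 F [-0.5 -0.3  0.4] p [0.4375 0.2294 0.0844]
t 25.9 gap -0.001 F [-0.2 -0.6  0.3] p [0.4513 0.2368 0.1128]
t 26.3 gap 0.002 F [-0.3 -0.5 -0.3] p [0.4678 0.246  0.1365]
t 26.7 gap -0.001 F [-0.7  0.5 -0.4] p [0.4888 0.2574 0.1563]
t 27.0 gap 0.002 F [ 0.2 -0.5  0.3] p [0.5133 0.2707 0.1714]
t 27.4 gap 0.004 F [-0.3 -0.4 -0.2] p [0.5401 0.2852 0.1808]
t 27.8 gap 0.001 F [-0.1  1.3  0. ] p [0.5681 0.3004 0.184 ]
t 28.1 gap -0.001 F [-0.6 -0.6  0.5] p [0.5965 0.3158 0.1803]
```

View pics/s4.png

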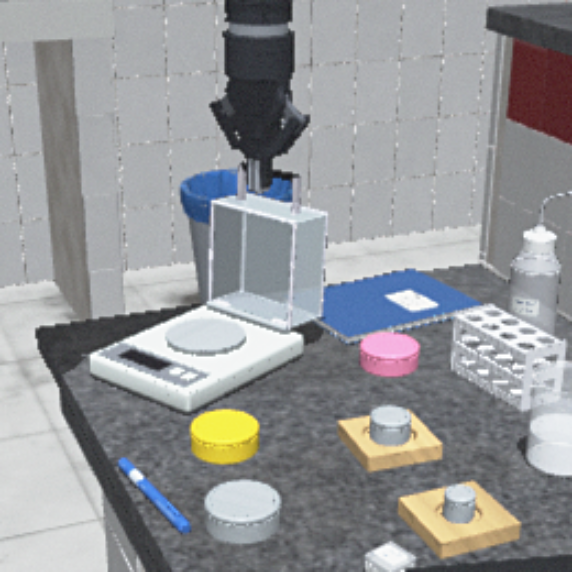

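The shield stands fully up, with the bar at about (262,188) in the crop. The pan is clear and the steel 67 mm disc is on the bench at (243,508). Next I move the 67.

```bash
python3 - <<'E'
from h import *
p=get_state()["position"]; move_l(p+np.array([-cb*.06,-sb*.06,.0]),.2)
movep([.45,.1,.25],D); let_go()
W[67]=(.4372,-.054)
pick(67,0,.004,80)
movep(w(-.03,0,.2),rot(np.pi/2)); move_l(w(0,0,.12),.15); move_l(w(0,0,.050),.12); c=move_l(w(0,0,.040),.03,until_force=4); clk("down",c)
let_go(); move_l(w(0,0,.13),.25); movep(w(-.06,0,.28),rot(np.pi/2)); clk()
f=grab_frame("side"); a=cv2.resize(f["img"][150:250,200:330,::-1],None,fx=3,fy=3,interpolation=cv2.INTER_CUBIC)
g=grab_frame("top"); b=cv2.resize(g["img"][205:330,170:300,::-1],None,fx=3,fy=3,interpolation=cv2.INTER_CUBIC)
o=np.zeros((375,780,3),np.uint8); o[:300,:390]=a;o[:,390:]=b; cv2.imwrite("pics/s5.png",o)
print("side pred top",(pj(f,[w(0,0,.064)])-[200,150])*3,"top pred",(pj(g,[w(0,0,.064)])-[170,205])*3+[390,0])
for th in(1.5,1.56,1.62,1.68): print(th,(pj(f,[w(bar(th)[0],0,bar(th)[1])])-[200,150])*3,(pj(g,[w(bar(th)[0],0,bar(th)[1])])-[170,205])*3+[390,0])
for c,k in(("side",f),("top",g)): print([(np.round(d["centre"],1),d["score"]) for d in tip_of(c,"shield_handle")])
E
```

```text
at t 32.0 gap 0.997 F [-0.4 -0.2 -0.4] p [ 0.438  -0.0539  0.0046]
grab t 32.4 gap 0.751 F [-2.1  1.5 12.8] p [ 0.4381 -0.0541  0.0055]
up t 33.3 gap 0.752 F [ 0.3  0.7 -9.3] p [ 0.4363 -0.0538  0.1489]
down True t 36.3 gap 0.752 F [ 0.3 -1.3  4.5] p [0.5167 0.2723 0.0436]
t 37.8 gap 0.998 F [ 0.2 -0.6  0.7] p [0.4623 0.2431 0.2782]
side pred top [[219.92513724 153.38021993]] top pred [[547.12301317 168.41182147]]
1.5 [[289.52600804 -36.24581014]] [[444.90021137  29.69152404]]
1.56 [[297.43203233 -37.13855694]] [[438.81861258  16.41911673]]
1.62 [[305.16711654 -37.28877427]] [[433.06868705   3.4946543 ]]
1.68 [[312.70366946 -36.70909938]] [[427.67692359  -9.01928768]]
[(array([303.8, 137.9]), 0.7)]
[(array([183.7, 205.4]), 0.6)]
```

View pics/s5.png

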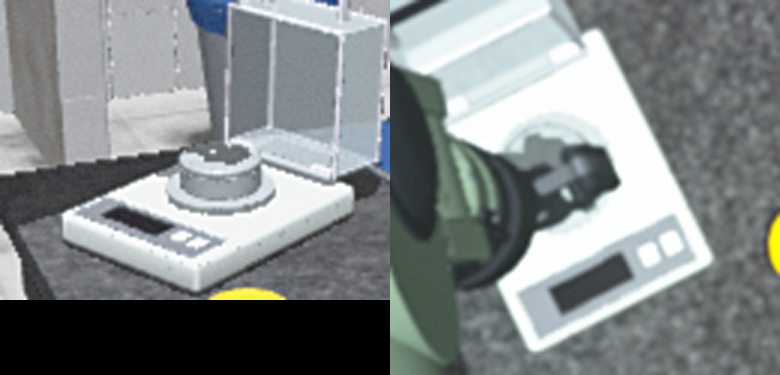

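The 67 mm weight is centred on the pan: its top is at (220,155) in the crop, against a prediction of (220,153). The shield is at about 1.65 rad. I'll grip the bar from above and bring it down to about 0.55 rad, then press it shut with closed fingertips. First I'll check that every pose has an IK solution.

```bash
cat > cl.py <<'E'
from h import *
import sys
go=len(sys.argv)>1
v=np.pi/2; tt=lambda th: np.radians(60+30*np.clip((th-.55)/1.1,0,1))
G=[(tool(bar(1.65),v,-.06,0),rot(v,1)),(tool(bar(1.65),v,.014,0),rot(v,1))]
A=[(tool(bar(th),tt(th),.014,0),rot(tt(th),1)) for th in np.linspace(1.65,.55,8)[1:]]
Rt=[(tool(bar(.55),tt(.55),-.07,0),rot(tt(.55),1)),(tool(bar(.55),v,-.035,0),rot(v,1))]
P=[(tool(bar(th),v,-.005,0),rot(v,1)) for th in (.58,.4,.25,.12)]
E_=[(tool(bar(0),v,.004,0),rot(v,1))]
if not go:
    for p,r in G+A+Rt+P+E_:
        q=ik(p,r); print(np.round(p,3), None if q is None else np.round(q,2))
else:
    movep(*G[0]); clk("pre"); print(move_l(G[1][0],.15,until_force=10)); grab(30); clk("grab")
    for p,r in A: move_l(p,.12,rot=r); clk()
    let_go(); move_l(Rt[0][0],.15); clk("rel"); 
    for c in("side","top"):
        f=grab_frame(c)
        for d in tip_of(c,"shield_handle"): print(c,np.round(d["centre"],1),d["score"])
        for th in(.45,.55,.65): print(th,pj(f,[w(bar(th)[0],0,bar(th)[1])]))
        if c=="side": cv2.imwrite("pics/s6.png",cv2.resize(f["img"][100:260,180:380,::-1],None,fx=3,fy=3))
E
python3 cl.py && echo
```

```text
[0.615 0.326 0.258] [0.38 0.6  0.31 1.28 0.   1.46]
[0.615 0.326 0.184] [0.38 0.63 0.18 1.12 0.   1.46]
[0.593 0.314 0.189] [ 0.37  0.52 -0.    0.97  0.01  1.45]
[0.571 0.302 0.19 ] [ 0.36  0.42 -0.18  0.83  0.02  1.44]
[0.549 0.29  0.186] [ 0.35  0.33 -0.34  0.68  0.03  1.43]
[0.527 0.278 0.179] [ 0.34  0.25 -0.5   0.53  0.05  1.42]
[0.507 0.267 0.168] [ 0.32  0.18 -0.65  0.37  0.06  1.41]
[0.489 0.258 0.153] [ 0.31  0.14 -0.79  0.2   0.08  1.4 ]
[0.473 0.249 0.136] [ 0.29  0.12 -0.94  0.    0.1   1.39]
[0.436 0.229 0.208] [ 0.26 -0.1  -0.91  0.25  0.12  1.36]
[0.467 0.246 0.183] [ 0.34  0.32 -0.33  0.92  0.    1.42]
[0.47  0.247 0.157] [ 0.35  0.35 -0.36  0.86  0.    1.42]
[0.454 0.238 0.133] [ 0.34  0.35 -0.43  0.79  0.    1.41]
[0.443 0.233 0.111] [ 0.34  0.36 -0.49  0.72  0.    1.41]
[0.436 0.229 0.091] [ 0.33  0.37 -0.53  0.67  0.    1.41]
[0.432 0.227 0.062] [ 0.33  0.4  -0.58  0.59  0.    1.41]
```

```bash
python3 cl.py go
```

```text
pre t 39.5 gap 1.002 F [-0.8  0.8  0.5] p [0.6145 0.3255 0.2579]
False
grab t 40.8 gap 0.104 F [-0.6 -0.8  2.1] p [0.6147 0.3256 0.1843]
t 41.1 gap 0.103 F [-0.2  0.4  0.2] p [0.5926 0.3135 0.1894]
t 41.5 gap 0.101 F [-0.4  0.2  4.7] p [0.5715 0.3021 0.1905]
t 41.9 gap 0.101 F [-1.6 -1.4  6.3] p [0.5492 0.29   0.1868]
t 42.2 gap 0.103 F [-2.9 -2.5  6.9] p [0.5276 0.2782 0.1791]
t 42.6 gap 0.099 F [-4.1 -3.6  7.5] p [0.5072 0.2671 0.1675]
t 42.9 gap 0.1 F [-8.1 -5.2 10.9] p [0.4885 0.2569 0.1524]
t 43.3 gap 0.104 F [-4.5 -4.8  2.1] p [0.4728 0.2483 0.1341]
rel t 44.7 gap 0.999 F [0.1 0.4 0.5] p [0.4363 0.2289 0.2083]
side [255.8 172.2] 0.67
0.45 [[253.13030941 180.9709864 ]]
0.55 [[256.14334134 174.39436487]]
0.65 [[259.54409878 168.1636353 ]]
top [226.5 283.2] 0.83
0.45 [[229.57668684 287.27401274]]
0.55 [[226.06070305 282.32764414]]
0.65 [[222.3120212  276.75000234]]
```

View pics/s6.png

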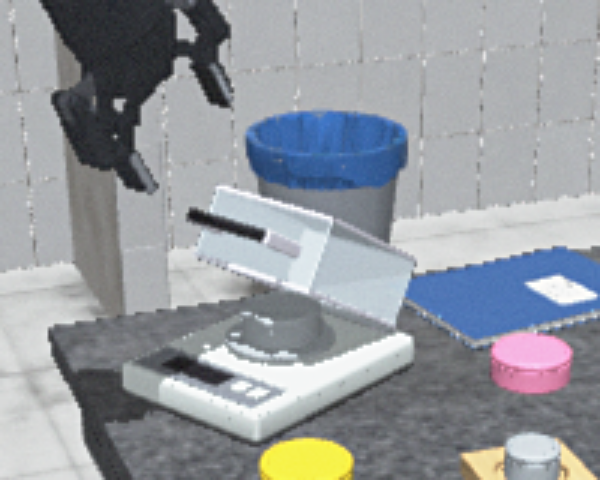

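The shield is at about 0.56 rad (bar at about (227,223) in the crop), and the gripper is clear. I'll press it shut.

```bash
cat > pr.py <<'E'
import sys; sys.argv=["x"]
import io,contextlib
with contextlib.redirect_stdout(io.StringIO()): exec(open("cl.py").read())
grab(20); movep(*Rt[1]); clk()
for p,r in P: move_l(p,.1); clk()
c=move_l(E_[0][0],.04,until_force=10); clk("shut",c)
p=get_state()["position"]; move_l(p+[0,0,.1],.2); movep([.40,.0,.3],D); let_go(); clk()
for c in("side","top"):
    f=grab_frame(c)
    for d in tip_of(c,"shield_handle"): print(c,np.round(d["centre"],1),d["score"])
    for th in(0,.06): print(th,pj(f,[w(bar(th)[0],0,bar(th)[1])]))
    im=f["img"][:,:,::-1]
    if c=="side": a=cv2.resize(im[160:260,200:340],None,fx=2.8,fy=2.8,interpolation=cv2.INTER_CUBIC)
    else: b=cv2.resize(im[190:340,170:480],None,fx=2.5,fy=2.5,interpolation=cv2.INTER_CUBIC)
o=np.zeros((600,780,3),np.uint8); o[:a.shape[0],:a.shape[1]]=a[:280]; o[-b.shape[0]:,:b.shape[1]]=b[:, :780]
o[:280,:a.shape[1]]=a[:280]; cv2.imwrite("pics/s7.png",o)
E
sed -i 's/np.zeros((600/np.zeros((655/; ' pr.py; python3 pr.py; python3 -c "
import cv2;o=cv2.imread('pics/s7.png');cv2.imwrite('pics/s7b.png',cv2.resize(o,None,fx=.9,fy=.9))"
```

```text
t 46.4 gap 0.001 F [-0.4  0.4 -0.7] p [0.4666 0.2455 0.182 ]
t 46.8 gap -0.004 F [ 0.4  0.7 -0. ] p [0.4691 0.2468 0.1568]
t 47.2 gap 0.001 F [-0.3  0.9 -0.2] p [0.4538 0.2384 0.1334]
t 47.6 gap 0.0 F [ 1.  -0.6 -0.1] p [0.4433 0.2327 0.1112]
t 48.0 gap 0.001 F [1.  0.2 0. ] p [0.4363 0.2289 0.0907]
shut True t 48.6 gap -0.002 F [-2.5 -0.6 11.7] p [0.4333 0.2271 0.0706]
t 51.4 gap 1.0 F [0.4 0.5 0.7] p [0.4 0.  0.3]
side [246.7 213. ] 0.86
side [386.4 292.8] 0.54
0 [[245.32422892 212.43529216]]
0.06 [[245.77512668 208.24215076]]
top [238.4 299.3] 0.89
0 [[241.64795319 300.81774789]]
0.06 [[240.43740246 299.86573497]]
```

View pics/s7b.png

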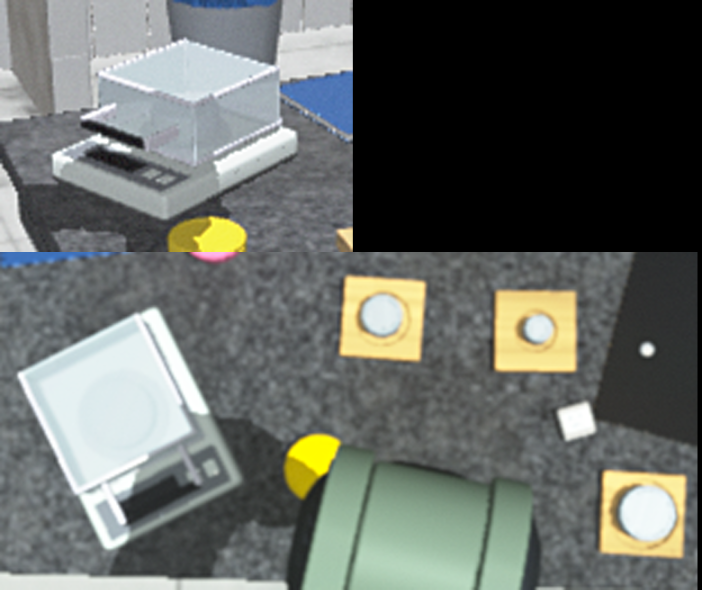

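The shield is shut: the press stopped at 11.7 N with the fingertips at 70.6 mm, and the bar top when shut is at 71 mm. The side view agrees, with the bar at row 213 against a predicted 212.4. The three small weights still sit in their wells, and the gripper is open and clear.

```bash
python3 -c "
from cell import *
print(sign_off())"
```

```text
the job is handed in; nothing more can be done
None
```

I handed the job in at about 51 s of the 122 s allowed: the 54, 41 and 28 mm weights are in their own wells, the 67 mm weight is centred on the pan under the shut shield, and the robot touches nothing; no verdict came back.

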